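Chock a lying glass bottle and fold down the swing stop

TASK

A glass bottle lies on a sloping drain board, held only by the swing stop. Push the wedge chock, thin edge first, up the slope under the middle of the bottle's low side and on until the bottle is pressed snug against the rail behind it - firmly, but gently, it is glass, and without handling the bottle itself. Then let go of the wedge and fold the stop right down by its lever, so that the wedge alone keeps the bottle from rolling; leave the other things where they are.

Things in the scene. Friction and masses are not known exactly. Their poses are not given: they have to be found in the camera images.
- board: White plastic drain board, fixed, 250 mm wide (y). Origin on the table under it; frame upright, +x up the slope. Its face rises along +x at 0.105 rad, is 36 mm above the table at the origin, from 129 mm down to 109 mm up the slope. An upright aluminium rail, 46 mm high, crosses it behind the bottle; it is adjustable and clamped 2 to 22 mm behind the bottle: its place is not measured, feel for it.
- bottle: Closed clear glass bottle with paper band, lying across the slope, 0.48 to 0.75 kg. Cylinder 72 mm thick, 200 mm long; shoulder and neck beyond it at +y of the board. Origin on the axis at the cylinder's middle, y along the axis. Rests on the stop. Pushed, it slides up lightly (under 4 N) to the rail, then the push turns stiff: 7 to 10 N is right; over 15 N on the glass is too much.
- wedge: Pale wooden wedge chock, loose, 36 mm wide (y), 0.2 kg: a grip block 30 mm long (x), 38 mm high, and ahead of it (+x) a ramp falling from 30 mm high to a thin edge in 52 mm (30 degrees). Origin at the underside below the centre of the grip block, z up. Take it by the block's sides. It does not slide down the slope by itself.
- wedge_tip (a point): Middle of the wedge's thin edge, at its underside, 67 mm along +x from the wedge's origin. With the wedge lying on the board and touching the bottle, it is about 10 mm down the slope from the line where the bottle touches the board.
- stop (a joint): Swing stop of steel bar, angle in rad: 0 upright, holding the bottle; 1.4 folded right down, away from the bottle, down the slope. Stiff hinge (0.12 N m), stays where left. Hinge along y, 10 mm down the slope from the board's middle, 6 mm below its face. Two tines at the bottle's mid-height stop it near its ends, 160 mm free between them. Side arms 140 mm either side of the middle.
- lever_peg (a point): Middle of the free part of the lever peg: round bar 10 mm thick, 50 mm long, along the board's y, sticking out sideways from the stop's arm on the -y side, 170 mm to -y of the board's middle. It moves on an arc of 86 mm about the stop's hinge. Nothing else stands within 55 mm of it but its own arm.
- block: bystander: plain rectangular pale wooden block 80 x 36 x 38 mm, not the wedge; origin at the centre of its underside
- beaker: bystander: glass beaker 76 mm across, 95 mm high; origin at the centre of its underside
- flask: bystander: upright glass bottle with white cap, 66 mm across, 130 mm high; origin at the centre of its underside
Mind the look-alikes: they are no part of the job. Leave any purple look-alike of the wedge alone.

How it is judged (in metres and radians):
On the way, in this order (a step that is already met when the one before it is completed fails the run):
1. with the stop still up, the wedge's thin edge is under the middle of the bottle's low side and the wedge presses the bottle with more than 4.5 N (contact force between wedge and bottle above 4.5 N and value of joint stop below 0.15 rad and horizontal distance between wedge_tip and bottle below 0.035 m and angle between the x axis of wedge and the x axis of board, either way round below 0.25 rad), for 0.3 s.
2. the stop is folded down past 1.2 rad (value of joint stop above 1.2 rad), for 0.2 s.
At the end, for the whole second after the job is handed in: The stop is folded down past 1.2 rad; the bottle is at rest within 28 mm of where it lay at the start, resting against the wedge, whose thin edge is under the middle of the bottle (within 35 mm of its centre seen from above); the wedge is at rest and released (value of joint stop above 1.2 rad and distance of bottle from where it was at the start of the episode below 0.028 m and linear speed of each of bottle, wedge below 0.01 m/s and contact force between wedge and bottle above 0.1 N and horizontal distance between wedge_tip and bottle below 0.035 m); the robot touches nothing.
It fails at once if the wedge presses the glass with more than 15 N (contact force between wedge and bottle above 15 N).
It fails at once if the robot knocks or handles the bottle (contact force between any of the arm, the fingers and bottle above 5 N).
It fails at once if the bottle rolls or is shoved more than 35 mm (distance of bottle from where it was at the start of the episode above 0.035 m).
It fails at once if a bystander is moved more than 30 mm (distance of any of block, beaker, flask from where it was at the start of the episode above 0.03 m).
It also fails if it takes over 72 s, if anything falls off the work surface, if the arm or the gripper's body presses on something with over 40 N, if the wrist force passes 120 N, or if a joint passes its speed limit or range.

ROBOT

A 6-joint arm with a two-finger parallel gripper is mounted at the origin on the work surface. World frame = base frame: x ahead of the robot, y to its left, z up, the work surface at z = 0. Lengths are in m, angles in degrees, forces in N, time in s.
With the tool pointing down it reaches from about 0.35 to 0.875 m from the base axis. Payload 4.2 kg.
Tool frame: the origin (TCP) lies midway between the tips of the shut fingers; the grasp point (between the pads) lies pinch_z behind it (pinch_z is the distance from the TCP to the grasp point, in m); z points along the fingers, y is the direction in which the jaws open and shut (so a half turn about z gives the same grasp; the last joint's range is limited). The gripper opens to 87 mm and grips with 3 to 60 N. Pads are 19 mm wide; open, the fingers measure 117 mm over their backs; the gripper's body (75 mm by 190 mm) begins 51 mm behind the grasp point.
Start: joints at [82.769, 22.042, 0.453, 0, -68.411, -14.817], TCP at [0.235, 0.579, 0.223] pointing down, gripper open.
Joint ranges: [-179.83, 179.83], [-69.29, 118.12], [-61.27, 80.66], [-181.25, 117.63], [-171.15, -9.14], [-177.46, 177.46]. Speed limits (degrees/s): [159.86, 159.86, 180, 180, 180, 180].

INTERFACE

Orientations are given as [roll, pitch, yaw] about the fixed x, y, z axes, in that order (R = Rz(yaw) Ry(pitch) Rx(roll)).
In Python, from station import * gives the robot as it stands.
- The arm moves only by the shell command python3 -m handwheel 'ROWS' [OPENING] [FORCE]. ROWS is JSON, one flat list of numbers, 4 for each row, row after row: the shift along the tool's x, y, z in mm, then the turn about the tool's z in rad. A call has 1 to 8 rows; each row is the pose to reach, as a shift and turn from the pose commanded when the call began, along the tool's axes at that moment; what a row does not reach only later rows make up. A row lasts 1/12 s, in which the tool goes at most 41.7 mm and 7.16 degrees, less where a joint would pass 70% of its speed; a pose out of reach is approached as far as the arm can. A call with a gripper value outside its range is refused whole. OPENING is the closure in counts, from 0 (fully open) to 255 (shut), set as the call begins (- or left out, the last holds). The fingers move at their own pace and stop on an object; FORCE is the grip in N (left out, the last holds). Time passes only in rows, so rows that repeat a pose let the fingers close. It gives the time, the measured TCP pose, the force and the opening at its end, in the units of the state.
- get_obs(): the state, without advancing time (a new reading comes with each control period).
- read_camera(name): name is "side" or "top"; returns (picture, depth): 420x560x3 uint8, red, green, blue; 420x560 float32, m along the optical axis (not along the pixel's ray), 0 where there is no reading.
- calibration(name): a dict with "fovy" (degrees; the focal length in pixels is half the picture's height over the tangent of half this angle, whatever the lens; pixels are square), "cx", "cy" (the principal point, pixels), "R" (3x3) and "t" (3): a world point X has camera coordinates R X + t. Camera axes: x right, y down, z forward; pixel columns grow to the right and rows downward; lengths in m; the calibration is good to about 2 mm. A picture is of the moment at which its call begins. calibration takes no time and is no camera call.
- job_done(): hands the job in, once; it reports no verdict.
The state is a dict: "time": time; "joint_pos": joint angles; "joint_velocities": joint speeds; "tau": joint torques, N m; "tcp_pos": TCP position; "eef_rot": TCP orientation; "ft_force": force on the tool from outside, world axes, zero at the start; "moment": the same for the moment, N m; "finger_gap": finger opening in m.
Only numpy, scipy, OpenCV 4.12 (cv2) and the standard library are available. Lean on these libraries where they do the work, as an engineer would, in place of code of your own. Each camera call takes 0.05 s, during which the arm holds its last target.

## Working session

There is one attempt and no reset: what is moved stays moved. The work goes in short steps, Python scripts to look and compute and a shell command to move; the robot and the scene stay as the last step left them, time stands still between calls to the robot, and variables do not carry over. Pictures are saved under pics/ and viewed, and the job is handed in when it is done.

```bash
ls; mkdir -p pics; python3 - <<'E'
from station import *
import cv2,numpy as np
o=get_obs()
for k,v in o.items(): print(k,np.round(v,4))
for n in("side","top"):
    p,d=read_camera(n); cv2.imwrite(f"pics/{n}0.png",cv2.cvtColor(p,cv2.COLOR_RGB2BGR)); np.save(f"{n}0.npy",d); np.save(f"{n}0p.npy",p)
    c=calibration(n); print(n,c)
E
```

```text
pics
time 0.0
joint_pos [ 8.27680e+01  2.20926e+01  3.79300e-01 -3.02000e-02 -6.84128e+01
 -1.48160e+01]
joint_velocities [ 0.0293  0.0053  0.0936  0.021  -0.0314 -0.1073]
tau [-2.00000e-04 -3.90671e+01  1.87407e+01  4.22000e+00  1.10000e-02
 -2.00000e-04]
tcp_pos [0.2344 0.5787 0.2214]
eef_rot [ 1.798709e+02 -5.100000e-03 -2.205920e+01]
ft_force [0.7694 0.0881 0.7639]
moment [-0.0454  0.0072 -0.0085]
finger_gap 0.0868
side {'fovy': 47.98292224409092, 'cx': 280.3849269829069, 'cy': 209.31773038337445, 'R': array([[ 0.87631886, -0.48148674, -0.01535476],
       [-0.33281038, -0.58206396, -0.74191563],
       [ 0.34828509,  0.65526488, -0.67031741]]), 't': array([-0.47203135,  0.29050483,  1.07641558])}
top {'fovy': 49.67776405381128, 'cx': 278.174693958851, 'cy': 211.88851967575627, 'R': array([[-0.02144683, -0.99973489, -0.00837806],
       [-0.99010161,  0.02240129, -0.1385532 ],
       [ 0.13870415,  0.0053236 , -0.99031955]]), 't': array([0.05889525, 0.54271255, 1.0515643 ])}
```

View pics/side0.png

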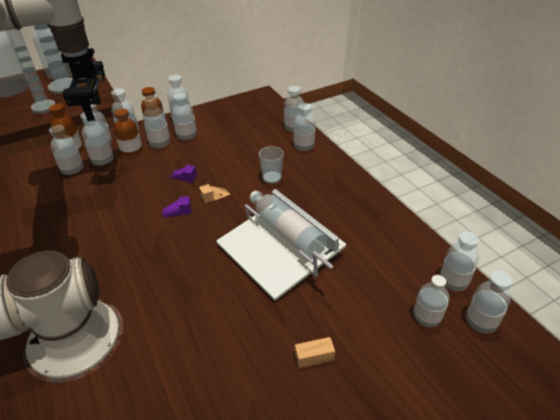

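View pics/top0.png

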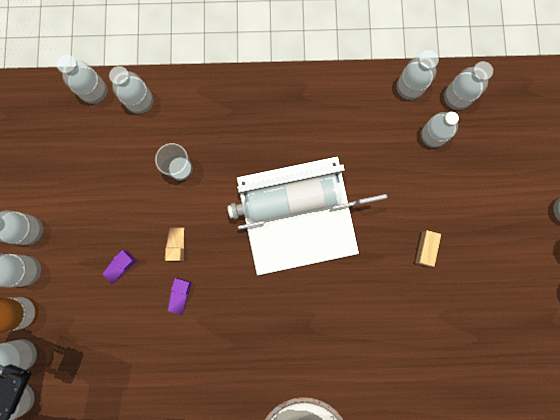

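```bash
python3 - <<'E'
import cv2,numpy as np
a=cv2.imread("pics/top0.png");b=cv2.imread("pics/side0.png")
cv2.imwrite("pics/c1.png",np.hstack([cv2.resize(a[215:275,140:215],(400,320),interpolation=2),cv2.resize(b[170:220,180:245],(400,320),interpolation=2)]))
cv2.imwrite("pics/c2.png",cv2.resize(a[145:285,220:400],(772,600),interpolation=2))
E
```

```text
(no output)
```

View pics/c1.png

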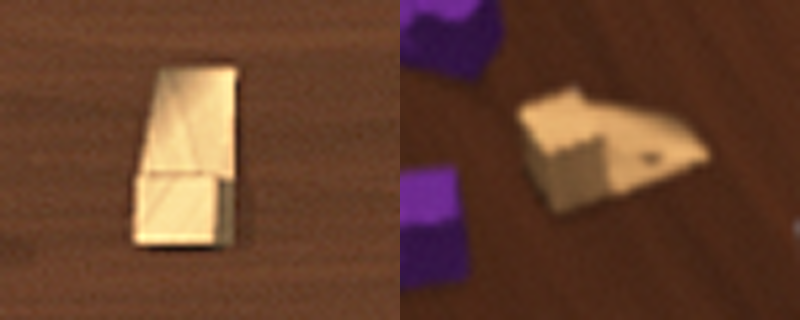

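View pics/c2.png

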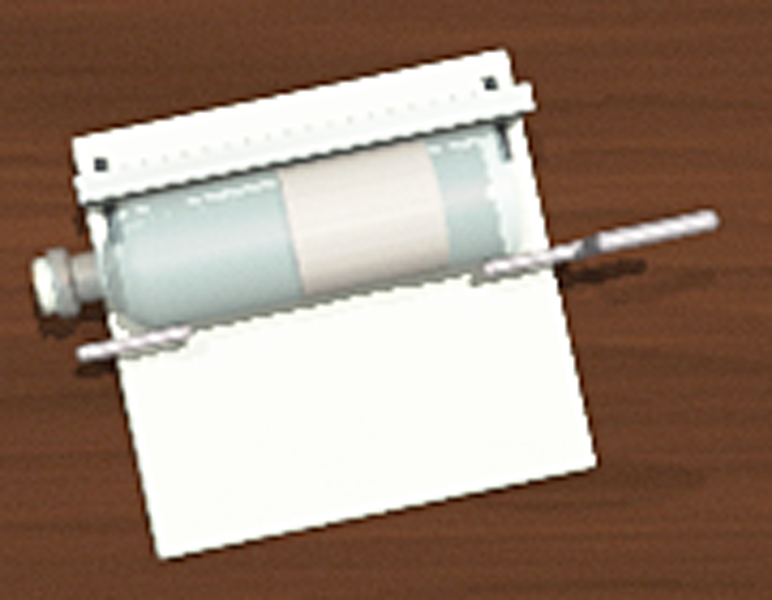

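```bash
cat > h.py <<'E'
import numpy as np,cv2
from station import *
def cam(n):
    c=calibration(n); f=210/np.tan(np.radians(c["fovy"])/2); return c,f
def ray(n,u,v,z):
    "pixel -> world point at height z"
    c,f=cam(n); d=c["R"].T@np.array([(u-c["cx"])/f,(v-c["cy"])/f,1]); o=-c["R"].T@c["t"]
    return o+d*(z-o[2])/d[2]
def proj(n,X):
    c,f=cam(n); q=c["R"]@np.array(X)+c["t"]; return np.array([c["cx"]+f*q[0]/q[2],c["cy"]+f*q[1]/q[2]])
def dpt(n,d,u,v):
    c,f=cam(n); z=d[int(v),int(u)]; return c["R"].T@(np.array([(u-c["cx"])/f*z,(v-c["cy"])/f*z,z])-c["t"])
E
python3 - <<'E'
from h import *
np.set_printoptions(precision=4,suppress=True)
a=np.load("top0p.npy");d=np.load("top0.npy")
hsv=cv2.cvtColor(a,cv2.COLOR_RGB2HSV)
print(hsv[250,172],hsv[235,178],hsv[260,300],hsv[225,300],hsv[240,427])
m=cv2.inRange(hsv,(8,60,150),(28,200,255)); 
n,l,s,c=cv2.connectedComponentsWithStats(m)
for i in range(1,n):
    if s[i,4]>60:
        cn=cv2.findContours((l==i).astype(np.uint8),0,1)[0][0]
        r=cv2.minAreaRect(cn)
        print(s[i],c[i],r,cv2.boxPoints(r).tolist())
print("wedge pts",[dpt("top",d,u,v) for u,v in((173,255),(178,240),(180,230))])
print("board",[dpt("top",d,u,v) for u,v in((262,265),(350,250),(300,245),(300,260))])
w=cv2.inRange(hsv,(0,0,225),(180,25,255)); w[:210]=0
n,l,s,c=cv2.connectedComponentsWithStats(w); i=1+np.argmax(s[1:,4])
cn=max(cv2.findContours((l==i).astype(np.uint8),0,1)[0],key=cv2.contourArea)
print(s[i],cv2.approxPolyDP(cn,4,True)[:,0].tolist())
pts=cn[:,0]
# lowest-edge and side lines
for u,v,z in((256.8,275.1,.0225),(358.7,253.4,.0225),(338,157,.0475),(238,177,.0475)): print(ray("top",u,v,z))
E
```

```text
[ 21 101 249] [ 20 108 246] [ 40   3 253] [ 30   2 253] [ 22  97 250]
[165 227  20  34 528] [174.4072 244.233 ] ((174.22445678710938, 243.51124572753906), (17.977542877197266, 33.857704162597656), 2.862405300140381) [[164.40151977539062, 259.9700927734375], [166.09228515625, 226.15463256835938], [184.04739379882812, 227.05239868164062], [182.35662841796875, 260.86785888671875]]
[419 230  22  37 537] [429.8529 248.0912] ((429.8414611816406, 248.0731658935547), (15.924212455749512, 34.15324401855469), 12.094757080078125) [[418.47802734375, 263.1024169921875], [425.6341552734375, 229.7073211669922], [441.20489501953125, 233.04391479492188], [434.04876708984375, 266.43902587890625]]
wedge pts [array([0.4462, 0.2992, 0.0366]), array([0.4833, 0.2919, 0.0177]), array([0.5089, 0.2901, 0.0051])]
board [array([0.4183, 0.0883, 0.0269]), array([ 0.4495, -0.1233,  0.025 ]), array([ 0.4639, -0.0036,  0.0281]), array([ 0.4284, -0.0029,  0.0203])]
[ 248  210  111   65 5021] [[349, 210], [312, 212], [248, 229], [257, 273], [357, 253]]
[0.3947 0.1014 0.0225]
[ 0.441  -0.1442  0.0225]
[ 0.6733 -0.1007  0.0475]
[0.6296 0.1418 0.0475]
```

```bash
python3 - <<'E'
from h import *
import station
np.set_printoptions(precision=4,suppress=True)
print([k for k in dir(station) if not k.startswith('_')], getattr(station,'pinch_z',None))
P=lambda u,v,z: ray("top",u,v,z)
bl,br,fl,fr=[P(u,v,.038) for u,v in((165.3,260.9),(180.9,260.9),(165.7,247.8),(180.9,247.8))]
tl,tr=P(169.6,227.6,0),P(184.4,227.6,0)
print("block top",bl,br,fl,fr,"centre",(bl+br+fl+fr)/4,"w",np.linalg.norm(bl-br))
print("tip",tl,tr,(tl+tr)/2,np.linalg.norm(tl-tr))
c=(bl+br+fl+fr)/4;t=(tl+tr)/2;v=t-c;print("len",np.hypot(v[0],v[1]),"yaw",np.degrees(np.arctan2(v[1],v[0])))
# board line fits
a=np.load("top0p.npy");g=cv2.cvtColor(a,cv2.COLOR_RGB2GRAY)
yaw=np.radians(10.4);O=np.array([.5447,.0022]);ex=np.array([np.cos(yaw),np.sin(yaw)]);ey=np.array([-ex[1],ex[0]])
B=lambda p:((p[:2]-O)@ex,(p[:2]-O)@ey)
for nm,u,v,z in(("peg in",357.5,202.1,.115),("peg out",386.7,195.8,.115),("botL",244.5,206.8,.076),("botR",340,192.8,.076),("tineL end",264.5,222,.076),("tineR end",333,207.5,.076),("tineLouter",238.5,227.5,.076),("railL",238.5,187,.088),("railR",344,167,.088)):
    p=P(u,v,z);print(nm,p,np.array(B(p)))
b=np.load("side0p.npy")
cv2.imwrite("pics/c3.png",cv2.resize(cv2.cvtColor(b,cv2.COLOR_RGB2BGR)[180:300,210:360],(750,600),interpolation=2))
E
```

```text
['IKError', 'calibration', 'get_obs', 'job_done', 'pinch_z', 'read_camera'] 0.0187
block top [0.4326 0.317  0.038 ] [0.4318 0.28   0.038 ] [0.4636 0.3165 0.038 ] [0.4628 0.2802 0.038 ] centre [0.4477 0.2984 0.038 ] w 0.037054039266484304
tip [0.516  0.3171 0.    ] [0.5151 0.2804 0.    ] [0.5156 0.2987 0.    ] 0.03675984143210897
len 0.0678244764177873 yaw 0.2777523081243057
peg in [ 0.5512 -0.1311  0.115 ] [-0.0177 -0.1323]
peg out [ 0.5639 -0.197   0.115 ] [-0.017  -0.1994]
botL [0.5523 0.1247 0.076 ] [0.0295 0.1191]
botR [ 0.5802 -0.0982  0.076 ] [ 0.0168 -0.1051]
tineL end [0.5157 0.0788 0.076 ] [-0.0147  0.0806]
tineR end [ 0.546  -0.0806  0.076 ] [-0.0137 -0.0816]
tineLouter [0.5043 0.139  0.076 ] [-0.0151  0.1419]
railL [0.597 0.137 0.088] [0.0758 0.1232]
railR [ 0.6385 -0.1083  0.088 ] [ 0.0724 -0.1256]
```

View pics/c3.png

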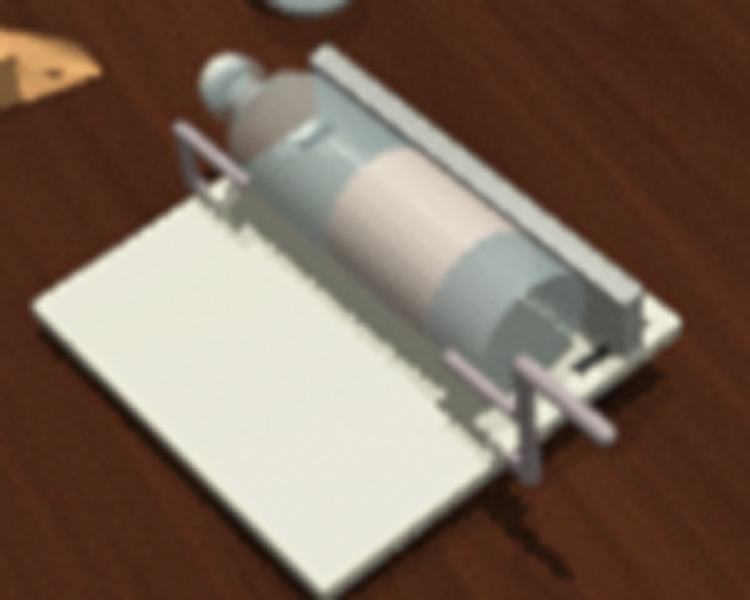

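```bash
cat >> h.py <<'E'
from scipy.spatial.transform import Rotation as Ro
np.set_printoptions(precision=4,suppress=True)
O=np.array([.5447,.0022]);YAW=np.radians(10.5);ex=np.array([np.cos(YAW),np.sin(YAW)]);ey=np.array([-ex[1],ex[0]])
def b2w(x,y): return O+x*ex+y*ey
def w2b(p): p=np.array(p[:2])-O; return np.array([p@ex,p@ey])
def face(x): return .036+np.tan(.105)*x
def rel(target,yaw=None):
    "tool-axes shift (mm) and turn (rad) from the measured pose to the target TCP"
    o=get_obs();R=Ro.from_euler('xyz',o['eef_rot'],degrees=True)
    s=R.inv().apply(np.array(target)-o['tcp_pos'])*1e3
    print("shift mm",s, "turn",None if yaw is None else np.radians((o['eef_rot'][2]-yaw+180)%360-180))
def st():
    o=get_obs();print(o['time'],o['tcp_pos'],o['eef_rot'],"F",o['ft_force'],"gap",o['finger_gap'],"board",w2b(o['tcp_pos']))
E
python3 -c "
from h import *
rel([.4477,.2984,.15],0)"
```

```text
shift mm [302.9833 179.6759  71.9737] turn -0.38491402484774623
```

```bash
python3 -m handwheel '[38,23,9,-0.05, 76,46,18,-0.1, 114,68,27,-0.15, 152,90,36,-0.2, 190,113,45,-0.25, 228,135,54,-0.3, 266,158,63,-0.35, 302,180,71,-0.385]' 0 20; python3 -c "
from h import *
rel([.4477,.2984,.0075],0)"
```

```text
time: 0.77
tcp_pos: [0.4326, 0.3171, 0.1558]
eef_rot: [180.0, 0.0, 0.2]
ft_force: [0.6, 0.4, 1.2]
finger_gap: 0.087
shift mm [ 15.1202  18.7087 148.2599] turn 0.002888728315587265
```

```bash
python3 -m handwheel '[0,0,0,0,0,0,0,0,0,0,0,0]' ; python3 -c "
from h import *
rel([.4477,.2984,.0075],0)
p,d=read_camera('top');cv2.imwrite('pics/t1.png',cv2.resize(cv2.cvtColor(p,cv2.COLOR_RGB2BGR)[170:320,80:280],(800,600)))"
```

```text
time: 1.02
tcp_pos: [0.4322, 0.319, 0.1563]
eef_rot: [180.0, 0.0, -0.0]
ft_force: [-0.5, -0.5, -0.0]
finger_gap: 0.0873
shift mm [ 15.5384  20.567  148.779 ] turn -0.0007187442672285431
```

View pics/t1.png

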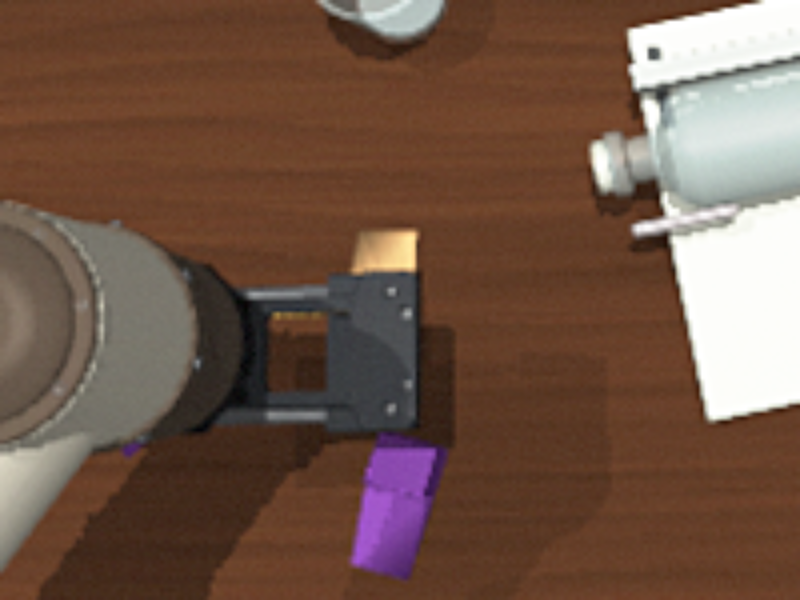

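```bash
python3 -m handwheel '[8,10,20,0, 15.5,20.5,50,0, 15.5,20.5,80,0, 15.5,20.5,105,0, 15.5,20.5,110,0]' ; python3 -c "
from h import *
rel([.4477,.2984,.0075],0)
p,d=read_camera('side');cv2.imwrite('pics/s1.png',cv2.resize(cv2.cvtColor(p,cv2.COLOR_RGB2BGR)[130:250,150:310],(800,600)))"
```

```text
time: 1.48
tcp_pos: [0.4448, 0.2977, 0.0426]
eef_rot: [179.7, 0.3, 0.1]
ft_force: [-0.5, 0.2, 0.4]
finger_gap: 0.0866
shift mm [ 3.0651 -0.9033 35.0767] turn 0.0013265131954105958
```

View pics/s1.png

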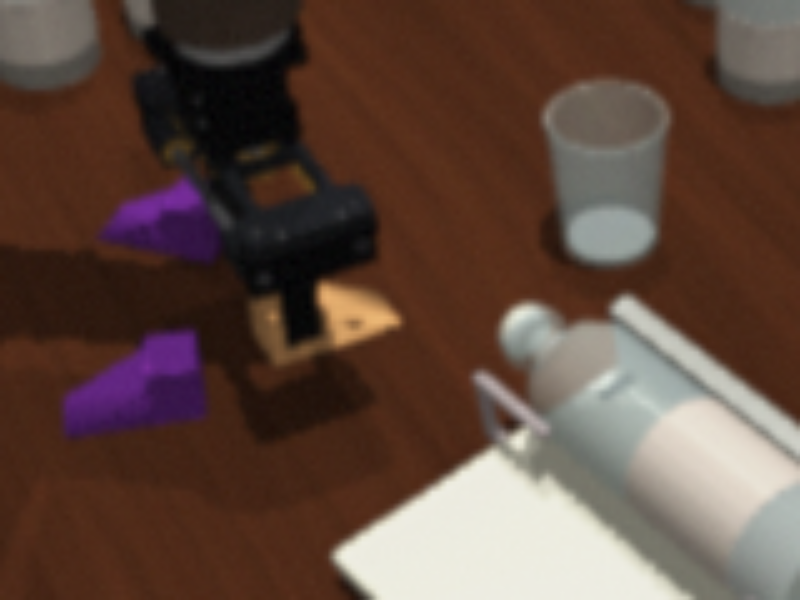

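Side view: the fingers (about px (210,190)) straddle the pale wedge, thin edge clear at px (230,194). Descend and grip.

```bash
python3 -m handwheel '[1,0,15,0, 1,0,28,0, 1,0,33,0, 1,0,33,0]'; python3 -m handwheel '[0,0,0,0,0,0,0,0,0,0,0,0,0,0,0,0,0,0,0,0,0,0,0,0,0,0,0,0,0,0,0,0]' 255 20; python3 -c "
from h import *
st()"
```

```text
time: 1.87
tcp_pos: [0.4484, 0.2994, 0.0137]
eef_rot: [180.0, -0.0, 0.1]
ft_force: [-0.2, -0.1, 1.5]
finger_gap: 0.087
time: 2.53
tcp_pos: [0.4486, 0.2985, 0.0134]
eef_rot: [180.0, -0.0, 0.0]
ft_force: [0.9, -0.3, -0.5]
finger_gap: 0.0418
2.5333 [0.4486 0.2985 0.0134] [179.9992  -0.001    0.0033] F [ 0.9314 -0.2756 -0.5234] gap 0.041829665744657546 board [-0.0405  0.3088]
```

```bash
python3 -m handwheel '[0,0,4,0,0,0,4,0]' 140 20;python3 -m handwheel '[0,0,0,0,0,0,0,0,0,0,0,0,0,0,0,0]' 255 20; python3 -c "
from h import *
st()"
```

```text
time: 2.7
tcp_pos: [0.4487, 0.2988, 0.009]
eef_rot: [-180.0, -0.0, 0.0]
ft_force: [0.8, 1.6, -1.1]
finger_gap: 0.0393
time: 3.03
tcp_pos: [0.4483, 0.2982, 0.0091]
eef_rot: [180.0, 0.0, 0.0]
ft_force: [-0.2, -0.3, -0.5]
finger_gap: 0.0358
3.0333 [0.4483 0.2982 0.0091] [179.9572   0.0414   0.0035] F [-0.2358 -0.3006 -0.5076] gap 0.03577162603250472 board [-0.0409  0.3086]
```

```bash
python3 -m handwheel '[0,0,-20,0,0,0,-50,0,0,0,-80,0,0,0,-110,0,0,0,-140,0,0,0,-140,0,0,0,-140,0]';  python3 -c "
from h import *
st();p=b2w(-.080,-.002);rel([*p,.15],10.5)"
```

```text
time: 3.62
tcp_pos: [0.4488, 0.299, 0.151]
eef_rot: [-179.8, -0.1, -0.0]
ft_force: [-0.5, -0.5, -2.9]
finger_gap: 0.0357
3.6167 [0.4488 0.299  0.151 ] [-179.8246   -0.1138   -0.0097] F [-0.543  -0.501  -2.9149] gap 0.03565106313709175 board [-0.0402  0.3093]
shift mm [ 17.6402 313.3263   0.0648] turn -0.18342848661064073
```

```bash
python3 -m handwheel '[0,35,0,0,-2,70,0,0,-2,105,0,0,0,140,0,0,0,175,0,0,5,210,0,-0.04,8,245,0,-0.08,12,280,0,-0.12]';python3 -m handwheel '[0,0,0,0,0,0,0,0]';  python3 -c "
from h import *
st();p=b2w(-.080,-.002);rel([*p,.0415],10.5)"
```

```text
time: 4.28
tcp_pos: [0.4587, 0.0165, 0.1476]
eef_rot: [180.0, 0.2, 7.0]
ft_force: [0.6, -0.0, -3.0]
finger_gap: 0.0358
time: 4.45
tcp_pos: [0.4591, 0.0164, 0.1476]
eef_rot: [180.0, 0.2, 6.6]
ft_force: [-0.5, 0.4, -3.7]
finger_gap: 0.0359
4.45 [0.4591 0.0164 0.1476] [179.9664   0.2497   6.626 ] F [-0.4935  0.3546 -3.6698] gap 0.035916019391800634 board [-0.0816  0.0296]
shift mm [  4.2107  31.3411 106.1042] turn -0.06761362435761012
```

```bash
python3 -m handwheel '[2,16,0,-0.034,4,31,0,-0.068,4,31,30,-0.068,4,31,60,-0.068,4,31,80,-0.068,4,31,88,-0.068,4,31,88,-0.068]';  python3 -c "
from h import *
st();p=b2w(-.080,-.002);rel([*p,.0437],10.5)
p,d=read_camera('side');cv2.imwrite('pics/s2.png',cv2.resize(cv2.cvtColor(p,cv2.COLOR_RGB2BGR)[170:300,200:360],(739,600)))
p,d=read_camera('top');cv2.imwrite('pics/t2.png',cv2.resize(cv2.cvtColor(p,cv2.COLOR_RGB2BGR)[150:280,220:380],(739,600)))"
```

```text
time: 5.03
tcp_pos: [0.4664, -0.0115, 0.059]
eef_rot: [180.0, 0.4, 10.8]
ft_force: [-0.3, -0.3, -1.9]
finger_gap: 0.0359
5.0333 [ 0.4664 -0.0115  0.059 ] [179.965    0.3706  10.8385] F [-0.3308 -0.3205 -1.944 ] gap 0.03591629205832073 board [-0.0795  0.0008]
shift mm [-0.3876  2.7661 15.2592] turn 0.005907359382676797
```

View pics/s2.png

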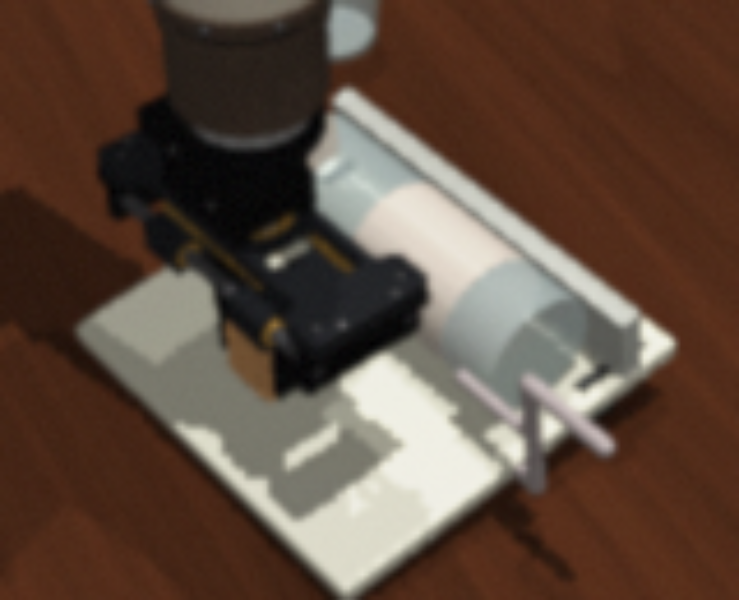

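View pics/t2.png

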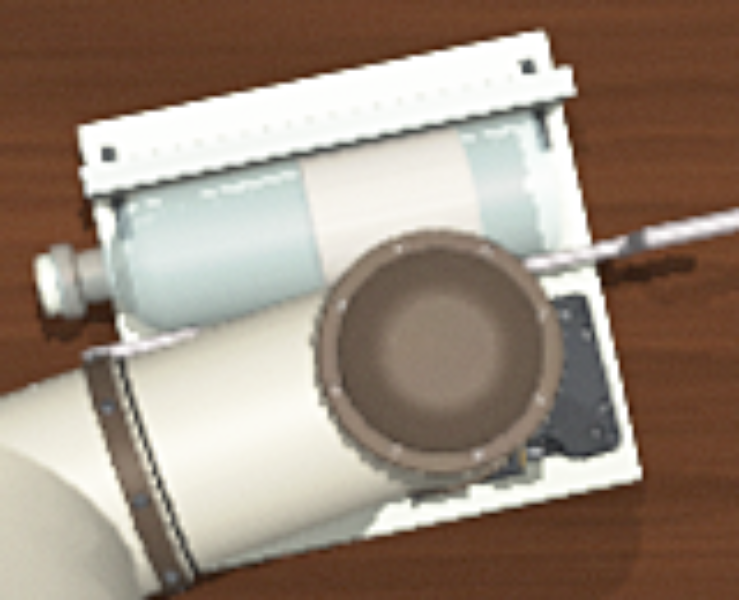

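```bash
python3 -m handwheel '[0,2,5,0,0,2,10,0,0,2,12,0,0,2,14,0,0,2,14,0]'; for i in 1 2 3; do python3 -m handwheel '[0,0,1,0,0,0,2,0,0,0,2,0,0,0,2,0]' 255 5|egrep "tcp|rot|ft|gap"; done
```

```text
time: 5.55
tcp_pos: [0.4685, -0.0138, 0.0473]
eef_rot: [-180.0, 0.0, 10.8]
ft_force: [-0.8, 0.1, -1.5]
finger_gap: 0.0359
tcp_pos: [0.4687, -0.0137, 0.0454]
eef_rot: [-180.0, -0.0, 10.8]
ft_force: [-1.0, 0.1, -1.2]
finger_gap: 0.0361
tcp_pos: [0.4687, -0.0137, 0.0434]
eef_rot: [180.0, -0.0, 10.8]
ft_force: [-0.9, -0.1, -1.3]
finger_gap: 0.036
tcp_pos: [0.4686, -0.0137, 0.0413]
eef_rot: [180.0, 0.0, 10.8]
ft_force: [-0.7, 0.7, -1.9]
finger_gap: 0.036
```

```bash
for i in 1 2 ; do python3 -m handwheel '[0,0,1,0,0,0,2,0,0,0,2,0,0,0,2,0]' 255 4|egrep "tcp|rot|ft|gap"; done; python3 -c "
from h import *
p,d=read_camera('side');cv2.imwrite('pics/s3.png',cv2.resize(cv2.cvtColor(p,cv2.COLOR_RGB2BGR)[210:280,220:310],(772,600)))"
```

```text
tcp_pos: [0.4687, -0.0137, 0.0393]
eef_rot: [180.0, 0.0, 10.8]
ft_force: [0.2, 0.0, -1.4]
finger_gap: 0.0358
tcp_pos: [0.4687, -0.0137, 0.0373]
eef_rot: [180.0, -0.0, 10.8]
ft_force: [0.7, 0.1, -1.7]
finger_gap: 0.036
```

View pics/s3.png

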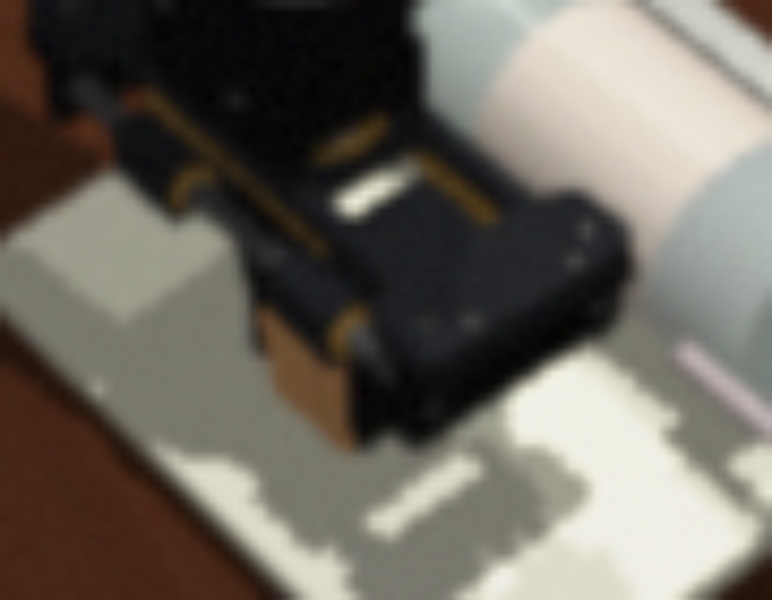

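```bash
for i in 1 2 3; do python3 -m handwheel '[0,0,0.5,0,0,0,1,0,0,0,1,0,0,0,1,0]' 255 4|egrep "tcp|rot|ft|gap"; done
```

```text
tcp_pos: [0.4688, -0.0137, 0.0368]
eef_rot: [180.0, -0.0, 10.8]
ft_force: [-1.7, 1.5, 5.2]
finger_gap: 0.0356
tcp_pos: [0.4692, -0.0136, 0.0359]
eef_rot: [180.0, -0.1, 10.8]
ft_force: [-1.5, -0.2, 5.6]
finger_gap: 0.0364
tcp_pos: [0.4695, -0.0135, 0.035]
eef_rot: [180.0, -0.1, 10.8]
ft_force: [-1.3, -0.2, 5.2]
finger_gap: 0.036
```

```bash
python3 -m handwheel '[0,0,0,0,0,0,0,0,0,0,0,0,0,0,0,0,0,0,0,0]' 100 10; python3 -c "
from h import *
p,d=read_camera('side');cv2.imwrite('pics/s4.png',cv2.resize(cv2.cvtColor(p,cv2.COLOR_RGB2BGR)[210:280,220:310],(772,600)))"
```

```text
time: 8.68
tcp_pos: [0.4686, -0.0138, 0.0342]
eef_rot: [180.0, 0.0, 10.8]
ft_force: [0.2, 0.8, -0.3]
finger_gap: 0.0517
```

View pics/s4.png

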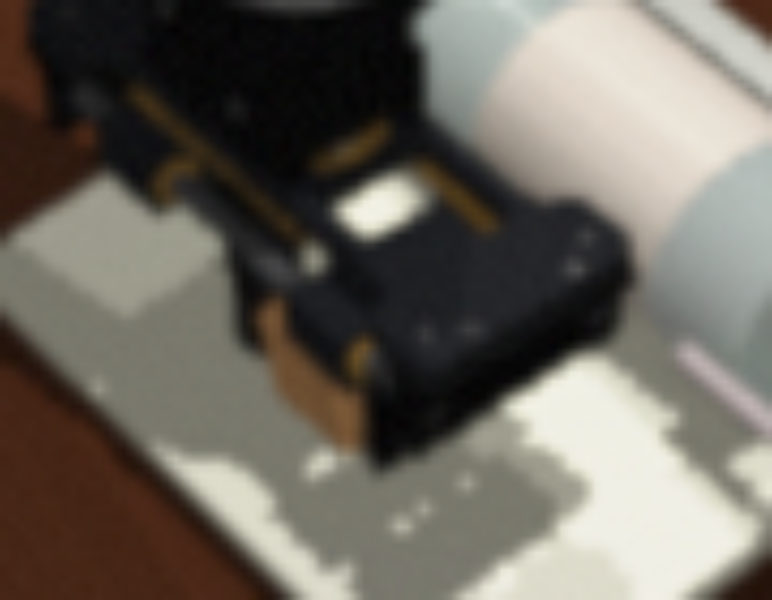

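```bash
python3 -m handwheel '[0,0,-1,0,0,0,-3,0,0,0,-3,0]'; python3 -m handwheel '[0,0,0,0,0,0,0,0,0,0,0,0,0,0,0,0,0,0,0,0,0,0,0,0]' 255 25; python3 -c "
from h import *
st()"; python3 -m handwheel '[0,0,0,0,0,0,0,0,0,0,0,0,0,0,0,0]';python3 -m handwheel '[0,0,0,0,0,0,0,0]'
```

```text
time: 8.98
tcp_pos: [0.469, -0.0137, 0.0378]
eef_rot: [180.0, -0.0, 10.8]
ft_force: [0.7, 0.2, 0.7]
finger_gap: 0.0527
time: 9.48
tcp_pos: [0.4686, -0.0137, 0.0374]
eef_rot: [180.0, 0.0, 10.8]
ft_force: [-0.1, -0.4, -0.4]
finger_gap: 0.0356
9.4833 [ 0.4686 -0.0137  0.0374] [179.9991   0.0058  10.782 ] F [-0.0507 -0.401  -0.4147] gap 0.03563272453818019 board [-0.0777 -0.0018]
time: 9.82
tcp_pos: [0.4686, -0.0137, 0.0374]
eef_rot: [180.0, 0.0, 10.8]
ft_force: [0.6, 0.2, 0.3]
finger_gap: 0.0356
time: 9.98
tcp_pos: [0.4687, -0.0137, 0.0374]
eef_rot: [-180.0, 0.0, 10.8]
ft_force: [-0.1, 0.3, 0.0]
finger_gap: 0.0359
```

```bash
python3 -m handwheel '[4,0,-0.4,0,8,0,-0.85,0,12,0,-1.25,0,16,0,-1.7,0,20,0,-2.1,0,20,0,-2.1,0,20,0,-2.1,0]';python3 -c "
from h import *
st()
p,d=read_camera('side');cv2.imwrite('pics/s5.png',cv2.resize(cv2.cvtColor(p,cv2.COLOR_RGB2BGR)[190:280,230:345],(766,600)))"
```

```text
time: 10.57
tcp_pos: [0.4894, -0.0098, 0.0396]
eef_rot: [180.0, -0.1, 10.8]
ft_force: [-0.6, -0.2, 1.1]
finger_gap: 0.036
10.5667 [ 0.4894 -0.0098  0.0396] [179.9936  -0.099   10.801 ] F [-0.6276 -0.2453  1.1262] gap 0.03601327484806322 board [-0.0566 -0.0017]
```

View pics/s5.png

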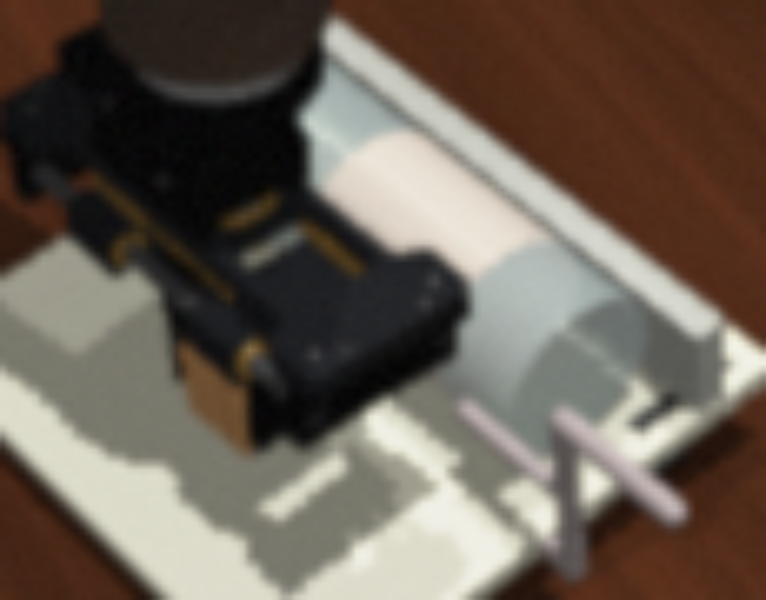

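```bash
python3 -c "
from h import *
for z in (.2,.226,.26): print(proj('top',[.4322,.319,z]),proj('top',[.4697,.319,z]),proj('top',[.3947,.319,z]))"
for i in 1 2 3 4; do python3 -m handwheel '[1,0,-0.1,0,2,0,-0.2,0,2,0,-0.2,0]'|egrep "tcp|ft"; done
```

```text
[143.847  258.5999] [144.2097 240.0338] [143.4802 277.3783]
[139.8471 258.1147] [140.2435 239.017 ] [139.446  277.4371]
[134.2532 257.4361] [134.6989 237.5956] [133.802  277.5192]
tcp_pos: [0.4894, -0.0098, 0.0396]
ft_force: [-5.0, -1.0, 3.9]
tcp_pos: [0.4916, -0.0094, 0.0398]
ft_force: [-4.5, 0.3, 4.9]
tcp_pos: [0.4937, -0.009, 0.04]
ft_force: [-4.2, -1.9, 4.6]
tcp_pos: [0.4957, -0.0086, 0.0403]
ft_force: [-5.2, -1.8, 4.5]
```

```bash

for i in 1 2; do python3 -m handwheel '[0,0,-0.3,0,0,0,-0.3,0,0,0,-0.3,0]'|egrep "time|tcp|ft"; done; python3 -c "
from h import *
p,d=read_camera('top');cv2.imwrite('pics/t3.png',cv2.resize(cv2.cvtColor(p,cv2.COLOR_RGB2BGR)[150:280,220:380],(739,600)))
p,d=read_camera('side');cv2.imwrite('pics/s6.png',cv2.resize(cv2.cvtColor(p,cv2.COLOR_RGB2BGR)[180:300,210:360],(750,600),interpolation=2))"
```

```text
time: 11.87
tcp_pos: [0.4971, -0.0081, 0.0405]
ft_force: [-0.8, -0.7, -1.5]
time: 12.12
tcp_pos: [0.4966, -0.0083, 0.0408]
ft_force: [-0.4, 0.3, -2.6]
```

View pics/t3.png

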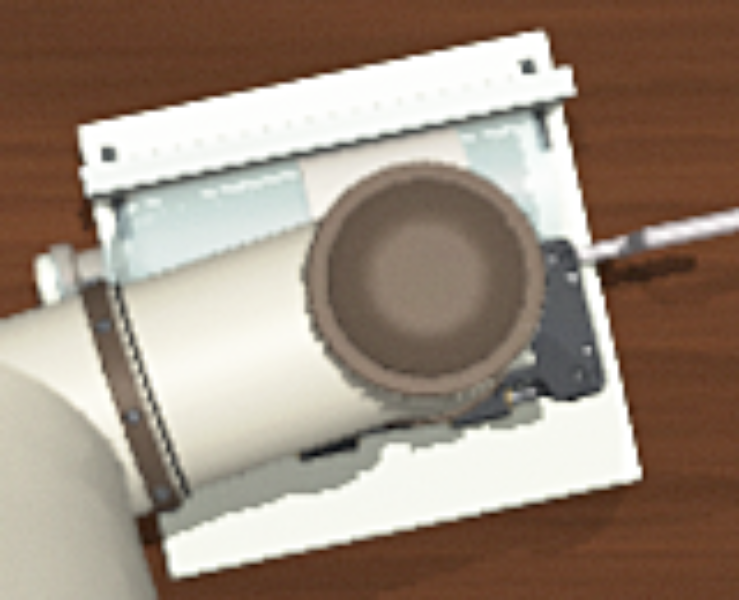

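View pics/s6.png

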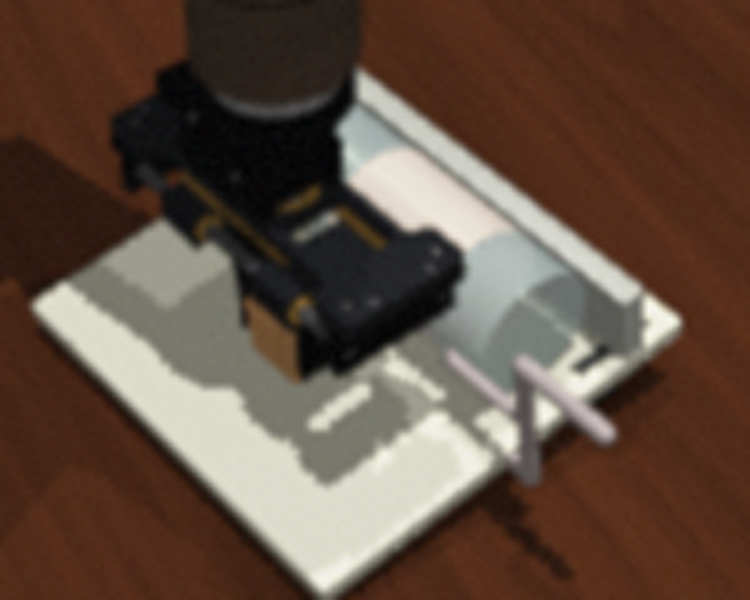

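```bash

python3 -m handwheel '[1,0,0,0,1,0,0,0,1,0,0,0]'|egrep "time|tcp|ft";for i in 1 2 3 4; do python3 -m handwheel '[1,0,-0.1,0,1,0,-0.1,0,1,0,-0.1,0]'|egrep "time|tcp|ft"; done; python3 -c "
from h import *
st()"
```

```text
time: 12.47
tcp_pos: [0.4969, -0.0083, 0.0407]
ft_force: [-1.0, -0.8, -2.5]
time: 12.72
tcp_pos: [0.4974, -0.0083, 0.0407]
ft_force: [-2.0, 0.3, -2.8]
time: 12.97
tcp_pos: [0.4993, -0.0079, 0.0411]
ft_force: [-1.8, -0.3, -2.8]
time: 13.22
tcp_pos: [0.5004, -0.0077, 0.0412]
ft_force: [-1.0, -0.5, -3.4]
time: 13.47
tcp_pos: [0.5009, -0.0076, 0.0412]
ft_force: [-1.5, -1.1, -3.5]
13.4667 [ 0.5009 -0.0076  0.0412] [-179.9991    0.0331   10.777 ] F [-1.4796 -1.0583 -3.4525] gap 0.03571332854852662 board [-0.0449 -0.0016]
```

```bash

for i in 1 2 3 ; do python3 -m handwheel '[1,0,0,0,1,0,0,0,1,0,0,0]'|egrep "time|tcp|ft"; done; python3 -c "
from h import *
st()"
```

```text
time: 13.72
tcp_pos: [0.501, -0.0076, 0.0411]
ft_force: [-4.9, 0.1, -1.5]
time: 13.97
tcp_pos: [0.5011, -0.0076, 0.041]
ft_force: [-6.6, -0.0, -0.1]
time: 14.22
tcp_pos: [0.5011, -0.0077, 0.041]
ft_force: [-9.6, 0.2, 2.5]
14.2167 [ 0.5011 -0.0077  0.041 ] [179.9972   0.3514  10.7551] F [-9.5524  0.1703  2.5461] gap 0.03586147951843473 board [-0.0447 -0.0017]
```

```bash
python3 -c "
from h import *
st()
p,d=read_camera('side');np.save('side7p.npy',p)
q=np.load('side0p.npy')
a,b=[cv2.resize(cv2.cvtColor(x,cv2.COLOR_RGB2BGR)[225:270,270:345],(780,468),interpolation=cv2.INTER_CUBIC) for x in(q,p)]
cv2.imwrite('pics/s7a.png',a);cv2.imwrite('pics/s7b.png',b)"
```

```text
14.2167 [ 0.5011 -0.0077  0.041 ] [179.9972   0.3514  10.7551] F [-9.5524  0.1703  2.5461] gap 0.03586147951843473 board [-0.0447 -0.0017]
```

View pics/s7a.png

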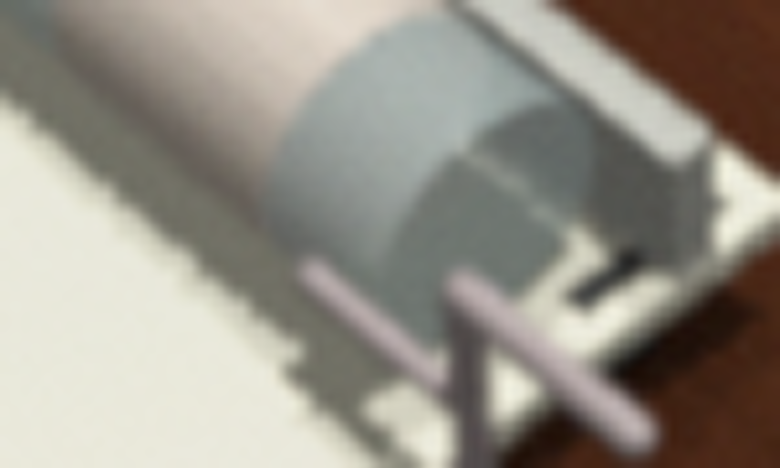

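View pics/s7b.png

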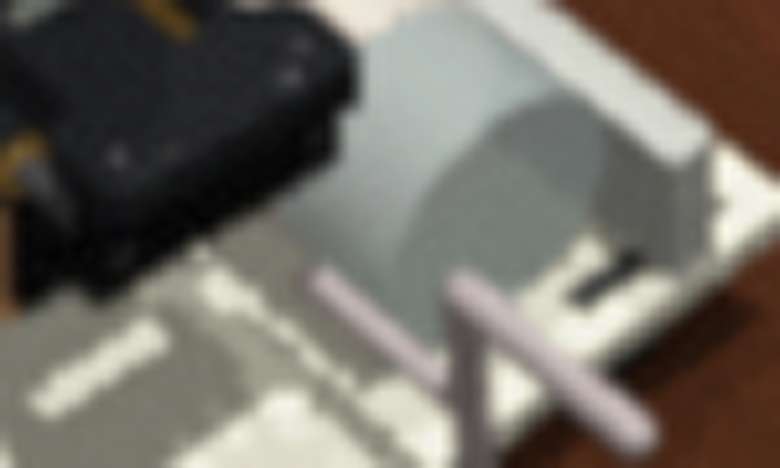

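```bash
for i in 1 2 3; do python3 -m handwheel '[0,0,0,0,0,0,0,0]'|egrep "time|tcp|ft"; done
```

```text
time: 14.43
tcp_pos: [0.501, -0.0077, 0.041]
ft_force: [-8.9, -0.2, 2.2]
time: 14.6
tcp_pos: [0.5011, -0.0076, 0.041]
ft_force: [-8.8, 1.4, 2.4]
time: 14.77
tcp_pos: [0.5011, -0.0077, 0.041]
ft_force: [-8.9, -0.5, 2.4]
```

```bash
python3 -m handwheel '[0,0,0,0,0,0,0,0,0,0,0,0,0,0,0,0]' 140;python3 -m handwheel '[0,0,0,0,0,0,0,0,0,0,0,0,0,0,0,0,0,0,0,0]' 60; python3 -c "
from h import *
st()
p,d=read_camera('side')
cv2.imwrite('pics/s8.png',cv2.resize(cv2.cvtColor(p,cv2.COLOR_RGB2BGR)[180:300,210:360],(750,600),interpolation=2))"
```

```text
time: 15.1
tcp_pos: [0.5059, -0.0065, 0.0421]
eef_rot: [-180.0, -0.2, 10.8]
ft_force: [1.1, 0.1, -0.5]
finger_gap: 0.0393
time: 15.52
tcp_pos: [0.5041, -0.007, 0.0413]
eef_rot: [180.0, -0.0, 10.8]
ft_force: [-0.3, 0.9, -0.4]
finger_gap: 0.063
15.5167 [ 0.5041 -0.007   0.0413] [179.9989  -0.0091  10.7824] F [-0.3456  0.9326 -0.4042] gap 0.0630278502680101 board [-0.0416 -0.0016]
```

View pics/s8.png

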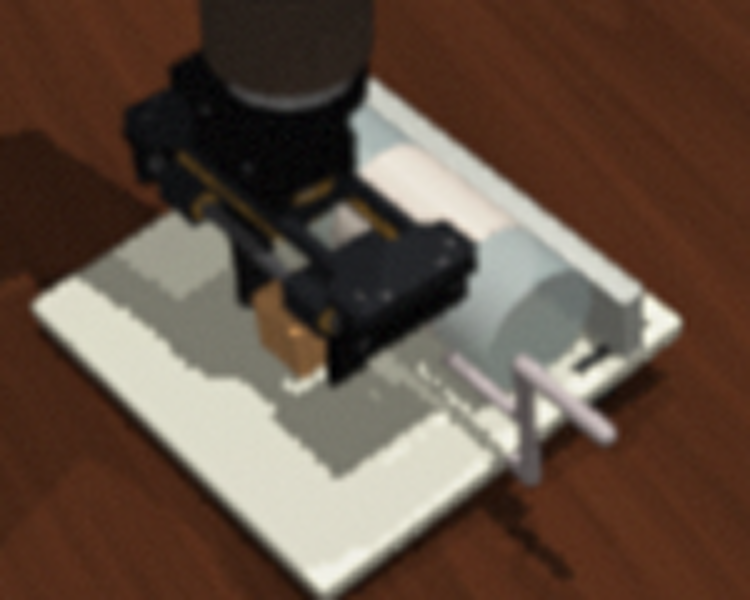

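```bash
python3 -m handwheel '[-2.5,0,0,0,-2.5,0,0,0,-2.5,0,0,0]';python3 -m handwheel '[0,0,0,0,0,0,0,0,0,0,0,0,0,0,0,0,0,0,0,0,0,0,0,0,0,0,0,0,0,0,0,0]' 255 30; for i in 1 2 3; do python3 -m handwheel '[0.3,0,-0.1,0,0.5,0,-0.15,0,0.5,0,-0.15,0]'|egrep "time|tcp|ft|gap"; done
```

```text
time: 15.82
tcp_pos: [0.5013, -0.0075, 0.0413]
eef_rot: [180.0, 0.0, 10.8]
ft_force: [0.5, -0.3, 0.5]
finger_gap: 0.0666
time: 16.48
tcp_pos: [0.5016, -0.0075, 0.0413]
eef_rot: [180.0, -0.0, 10.8]
ft_force: [0.1, 0.1, 0.1]
finger_gap: 0.0358
time: 16.73
tcp_pos: [0.5016, -0.0075, 0.0413]
ft_force: [-1.5, 0.9, 0.6]
finger_gap: 0.0353
time: 16.98
tcp_pos: [0.5016, -0.0075, 0.0413]
ft_force: [-2.8, 0.1, -0.4]
finger_gap: 0.0357
time: 17.23
tcp_pos: [0.5016, -0.0075, 0.0413]
ft_force: [-5.3, -0.7, 1.0]
finger_gap: 0.0356
```

```bash
for i in 1 2; do python3 -m handwheel '[0.3,0,-0.1,0,0.5,0,-0.2,0,0.5,0,-0.2,0]'|egrep "time|tcp|ft|gap"; done
```

```text
time: 17.48
tcp_pos: [0.5016, -0.0075, 0.0414]
ft_force: [-6.9, 1.3, 0.7]
finger_gap: 0.0358
time: 17.73
tcp_pos: [0.5016, -0.0075, 0.0415]
ft_force: [-5.9, -0.1, 1.7]
finger_gap: 0.0357
```

```bash
for i in 1 2 3; do python3 -m handwheel '[0.3,0,-0.1,0,0.5,0,-0.2,0,0.5,0,-0.2,0]'|egrep "time|tcp|ft"; done
```

```text
time: 17.98
tcp_pos: [0.5016, -0.0075, 0.0415]
ft_force: [-7.6, 0.8, 1.1]
time: 18.23
tcp_pos: [0.5016, -0.0075, 0.0416]
ft_force: [-8.6, 1.1, 1.3]
time: 18.48
tcp_pos: [0.5016, -0.0075, 0.0416]
ft_force: [-9.4, -0.0, 1.7]
```

```bash
for i in 1 2; do python3 -m handwheel '[0.2,0,-0.1,0,0.3,0,-0.15,0,0.3,0,-0.15,0]'|egrep "time|tcp|ft"; done;python3 -m handwheel '[0,0,0,0,0,0,0,0,0,0,0,0]'
```

```text
time: 18.73
tcp_pos: [0.5016, -0.0075, 0.0417]
ft_force: [-8.9, -0.1, 1.6]
time: 18.98
tcp_pos: [0.5017, -0.0075, 0.0418]
ft_force: [-8.7, 0.1, 1.9]
time: 19.23
tcp_pos: [0.5017, -0.0075, 0.0417]
eef_rot: [-180.0, 0.5, 10.7]
ft_force: [-9.1, 0.6, 1.5]
finger_gap: 0.0362
```

```bash
for i in 1 2; do python3 -m handwheel '[0.3,0,0,0,0.4,0,0,0,0.4,0,0,0]'|egrep "time|tcp|ft"; done;python3 -m handwheel '[0,0,0,0,0,0,0,0,0,0,0,0]'
```

```text
time: 19.48
tcp_pos: [0.5016, -0.0075, 0.0417]
ft_force: [-9.7, 0.1, 3.1]
time: 19.73
tcp_pos: [0.5017, -0.0075, 0.0417]
ft_force: [-10.8, 1.0, 3.1]
time: 19.98
tcp_pos: [0.5017, -0.0075, 0.0417]
eef_rot: [-180.0, 0.6, 10.7]
ft_force: [-11.2, 0.5, 3.6]
finger_gap: 0.0357
```

```bash
python3 -m handwheel '[-1,0,0,0,-2,0,0,0,-2,0,0,0]'|egrep "tcp|ft";  python3 -m handwheel '[0,0,0,0,0,0,0,0,0,0,0,0]' 160;python3 -m handwheel '[0,0,0,0,0,0,0,0,0,0,0,0,0,0,0,0,0,0,0,0]' 60; python3 -m handwheel '[-6,0,0,0,-6,0,-10,0,-6,0,-40,0,-6,0,-75,0,-6,0,-110,0,-6,0,-120,0,-6,0,-120,0]'; python3 -c "
from h import *
st()
p,d=read_camera('side')
cv2.imwrite('pics/s9.png',cv2.resize(cv2.cvtColor(p,cv2.COLOR_RGB2BGR)[180:300,210:360],(750,600),interpolation=2))"
```

```text
tcp_pos: [0.5017, -0.0075, 0.0418]
ft_force: [-5.6, -0.1, -1.3]
time: 20.48
tcp_pos: [0.5017, -0.0075, 0.0418]
eef_rot: [-180.0, 0.4, 10.7]
ft_force: [-6.6, 0.3, -1.6]
finger_gap: 0.0358
time: 20.9
tcp_pos: [0.5059, -0.0066, 0.0435]
eef_rot: [-180.0, -0.1, 10.8]
ft_force: [0.4, -0.2, 1.0]
finger_gap: 0.061
time: 21.48
tcp_pos: [0.501, -0.0075, 0.1668]
eef_rot: [-180.0, -0.5, 10.8]
ft_force: [0.7, -0.6, -0.0]
finger_gap: 0.0663
21.4833 [ 0.501  -0.0075  0.1668] [-179.9771   -0.4957   10.8069] F [ 0.7069 -0.5679 -0.0423] gap 0.06631655699148188 board [-0.0447 -0.0016]
```

View pics/s9.png

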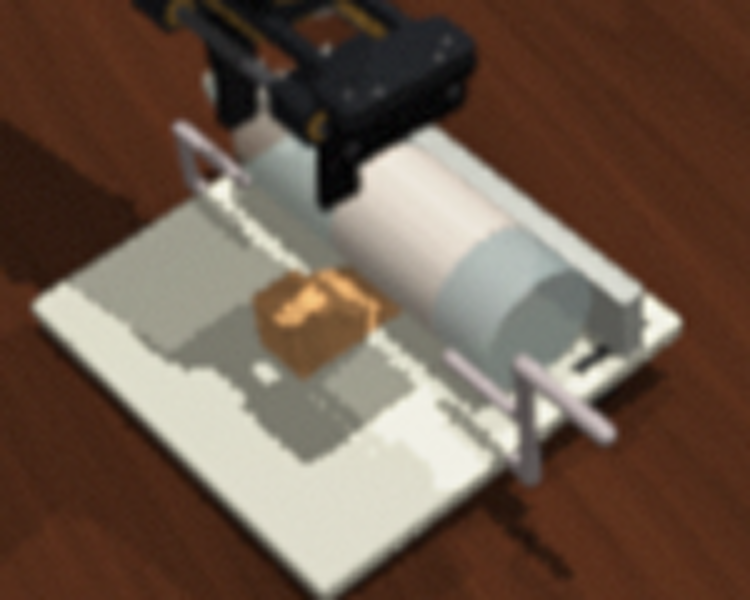

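```bash
python3 -c "
from h import *
print(get_obs()['joint_pos']);p=b2w(-.0185,-.172);print(p);rel([*p,.165],-79.5)
p,d=read_camera('top');
cv2.imwrite('pics/t9.png',cv2.resize(cv2.cvtColor(p,cv2.COLOR_RGB2BGR)[150:280,220:400],(800,578)))"
```

```text
[ 17.7644  12.8461 -21.9207  -0.0194 -55.0163  83.0179]
[ 0.5579 -0.1703]
shift mm [ 27.0527 170.6352  -0.6942] turn 1.5755289589816694
```

View pics/t9.png

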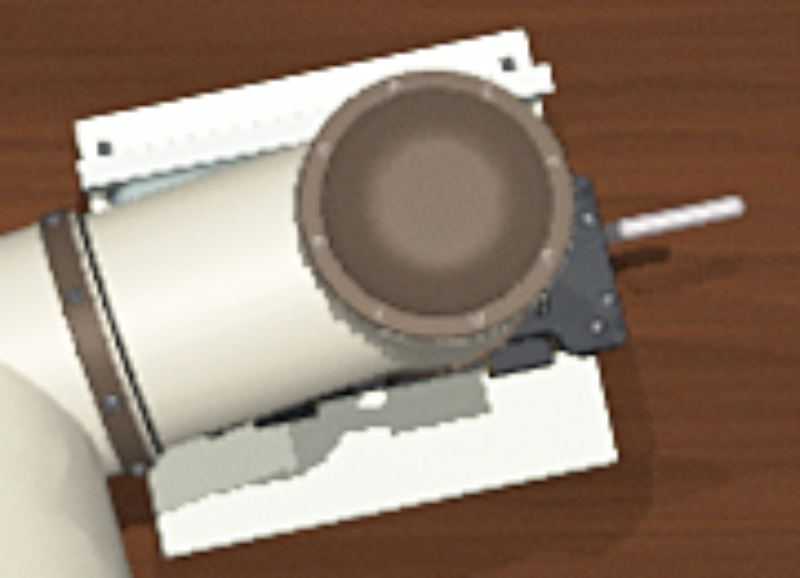

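```bash
python3 -m handwheel '[3,25,-5,0.11,7,50,-5,0.22,11,75,-5,0.33,15,100,-5,0.44,19,125,-5,0.55,23,150,-5,0.66,27,171,-5,0.77,27,171,-5,0.88]';python3 -m handwheel '[0,0,0,0.11,0,0,0,0.22,0,0,0,0.33,0,0,0,0.44,0,0,0,0.55,0,0,0,0.66,0,0,0,0.69,0,0,0,0.69]'; python3 -c "
from h import *
st();p=b2w(-.0185,-.172);rel([*p,.165],-79.5)
print(get_obs()['joint_pos'])
for n in('top','side'):
  p,d=read_camera(n);cv2.imwrite(f'pics/{n}10.png',cv2.resize(cv2.cvtColor(p,cv2.COLOR_RGB2BGR)[150:300,220:420],(800,600)))"
```

```text
time: 22.25
tcp_pos: [0.5573, -0.1737, 0.165]
eef_rot: [179.8, 0.2, -40.2]
ft_force: [-0.4, -0.2, 0.2]
finger_gap: 0.0664
time: 22.92
tcp_pos: [0.5562, -0.1707, 0.1655]
eef_rot: [179.7, 0.1, -79.2]
ft_force: [-0.5, -1.3, -0.1]
finger_gap: 0.0664
22.9167 [ 0.5562 -0.1707  0.1655] [179.7422   0.0851 -79.2151] F [-0.479  -1.3469 -0.1222] gap 0.0664218251188489 board [-0.0202 -0.1721]
shift mm [-0.0848 -1.6989  0.4727] turn 0.004972937279823408
[ -1.1353  20.6645 -10.3181  -0.0349 -59.2872  11.9383]
```

View pics/side10.png

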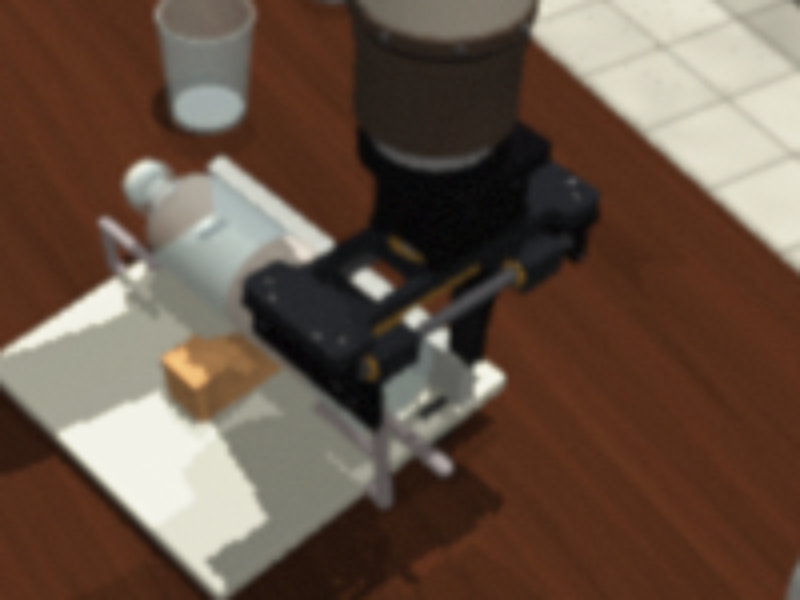

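View pics/top10.png

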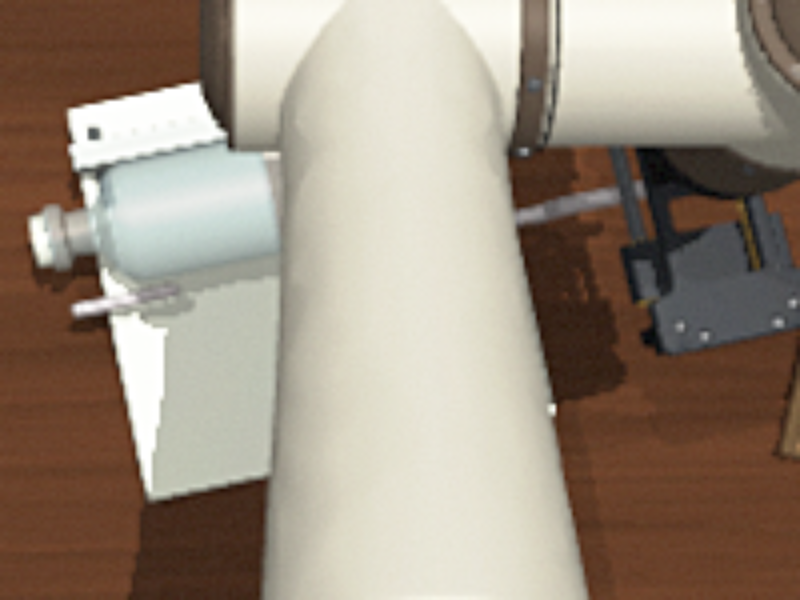

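```bash
python3 -m handwheel '[0,-2,15,0,0,-2,35,0,0,-2,55,0,0,-2,68,0,0,-2,69,0,0,-2,69,0]';python3 -m handwheel '[0,0,0,0,0,0,0,0,0,0,0,0,0,0,0,0,0,0,0,0,0,0,0,0]' 150 5;python3 -m handwheel '[0,0,0,0,0,0,0,0,0,0,0,0,0,0,0,0,0,0,0,0,0,0,0,0]' 255 5; python3 -c "
from h import *
st()
for n in('side',):
  p,d=read_camera(n);cv2.imwrite(f'pics/{n}11.png',cv2.resize(cv2.cvtColor(p,cv2.COLOR_RGB2BGR)[150:300,220:420],(800,600)))"
```

```text
time: 23.52
tcp_pos: [0.5588, -0.1705, 0.0978]
eef_rot: [179.8, 0.0, -79.1]
ft_force: [0.7, -0.7, 0.9]
finger_gap: 0.0668
time: 24.02
tcp_pos: [0.5596, -0.1705, 0.0994]
eef_rot: [-180.0, -0.0, -79.2]
ft_force: [0.5, 0.5, 0.3]
finger_gap: 0.0386
time: 24.52
tcp_pos: [0.5597, -0.1705, 0.099]
eef_rot: [-180.0, -0.0, -79.2]
ft_force: [1.1, -0.6, -0.3]
finger_gap: 0.0094
24.5167 [ 0.5597 -0.1705  0.099 ] [-179.9763   -0.0036  -79.1722] F [ 1.0657 -0.6272 -0.3199] gap 0.009405360521114629 board [-0.0167 -0.1725]
```

View pics/side11.png

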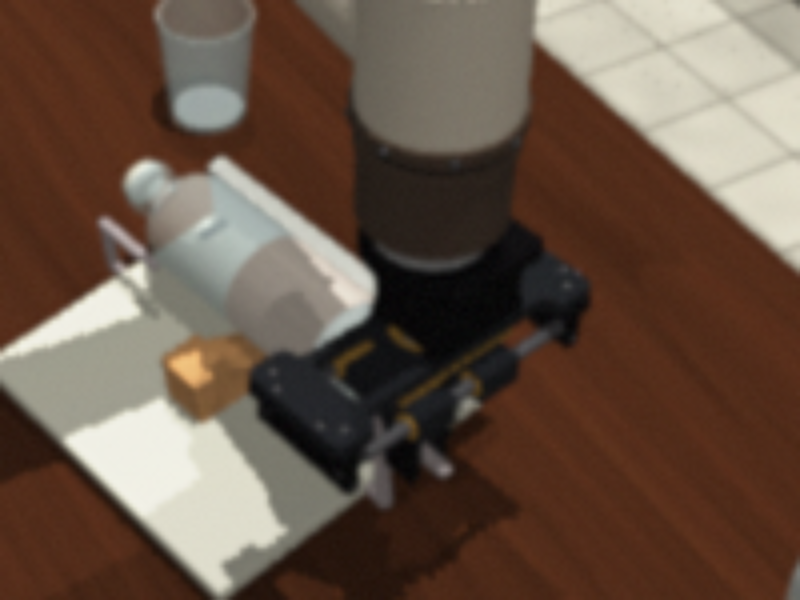

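```bash
python3 -m handwheel '[0,7.2,1.1,0,0,14.3,2.8,0,0,21.3,5.1,0,0,28,7.9,0,0,34.5,11.4,0,0,40.6,15.3,0,0,40.6,15.3,0,0,40.6,15.3,0]' - 10; python3 -c "
from h import *
st()
for n in('side',):
  p,d=read_camera(n);cv2.imwrite(f'pics/{n}12.png',cv2.resize(cv2.cvtColor(p,cv2.COLOR_RGB2BGR)[150:300,220:420],(800,600)))"
```

```text
time: 25.23
tcp_pos: [0.5175, -0.1784, 0.0828]
eef_rot: [179.7, 0.1, -79.2]
ft_force: [-0.7, -0.7, -1.0]
finger_gap: 0.0095
25.2333 [ 0.5175 -0.1784  0.0828] [179.7498   0.0569 -79.212 ] F [-0.7222 -0.7033 -0.9896] gap 0.00946942634441763 board [-0.0597 -0.1726]
```

View pics/side12.png

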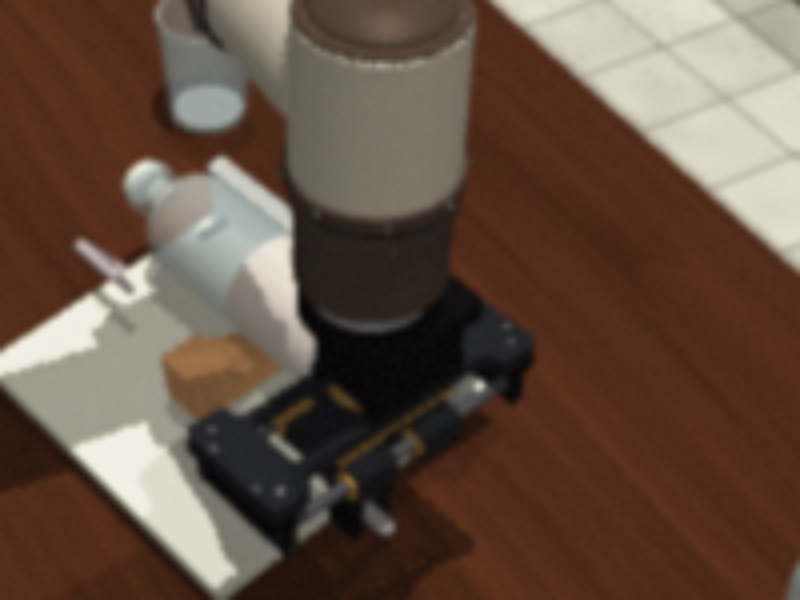

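```bash
python3 -m handwheel '[0,5.8,4.5,0,0,11.2,9.4,0,0,16.1,14.7,0,0,20.6,20.5,0,0,24.5,26.7,0,0,28,33.1,0,0,30.7,39.8,0,0,30.7,39.8,0]'; python3 -m handwheel '[0,2.4,7,0,0,3.9,14.2,0,0,5,18,0,0,5.2,21.3,0,0,5.4,24,0,0,5.4,24.8,0,0,5.4,24.8,0]'; python3 -c "
from h import *
st()
for n in('side',):
  p,d=read_camera(n);cv2.imwrite(f'pics/{n}13.png',cv2.resize(cv2.cvtColor(p,cv2.COLOR_RGB2BGR)[150:300,220:420],(800,600)))"
```

```text
time: 25.95
tcp_pos: [0.4891, -0.1839, 0.0424]
eef_rot: [180.0, 0.0, -79.2]
ft_force: [3.9, 1.5, -2.1]
finger_gap: 0.0093
time: 26.53
tcp_pos: [0.4852, -0.1852, 0.0206]
eef_rot: [-179.9, -0.1, -79.1]
ft_force: [0.7, 2.9, 9.6]
finger_gap: 0.0095
26.5333 [ 0.4852 -0.1852  0.0206] [-179.9116   -0.0744  -79.0994] F [0.6839 2.9033 9.5618] gap 0.00950856878926568 board [-0.0926 -0.1734]
```

View pics/side13.png

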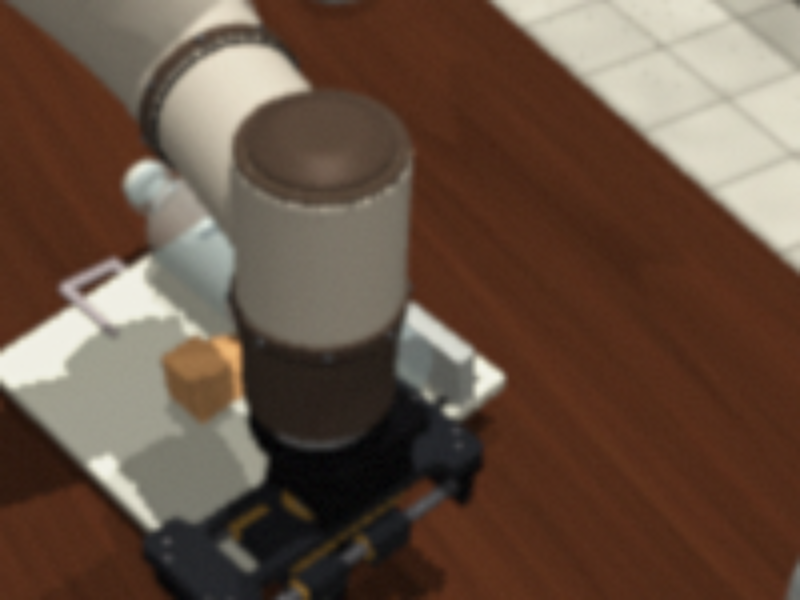

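```bash
python3 -m handwheel '[0,0,0,0,0,0,0,0,0,0,0,0,0,0,0,0,0,0,0,0]' 120; python3 -m handwheel '[0,0,-10,0,0,0,-40,0,0,0,-75,0,0,0,-110,0,0,0,-145,0,0,0,-180,0,0,0,-180,0]';python3 -m handwheel '[30,0,0,0,60,0,0,0,90,0,0,0,120,0,0,0,150,0,0,0,150,0,0,0]'; python3 -c "
from h import *
st()
for n in('side','top'):
  p,d=read_camera(n);cv2.imwrite(f'pics/{n}14.png',cv2.resize(cv2.cvtColor(p,cv2.COLOR_RGB2BGR)[150:300,200:400],(800,600)));np.save(n+'14.npy',p)"
```

```text
time: 27.0
tcp_pos: [0.4831, -0.185, 0.0185]
eef_rot: [179.9, 0.0, -79.2]
ft_force: [0.1, -0.4, -0.2]
finger_gap: 0.0349
time: 27.58
tcp_pos: [0.4882, -0.1861, 0.2078]
eef_rot: [-179.2, -0.4, -79.1]
ft_force: [1.2, 0.1, 0.7]
finger_gap: 0.046
time: 28.08
tcp_pos: [0.5126, -0.3363, 0.1987]
eef_rot: [180.0, -0.1, -79.4]
ft_force: [0.2, -0.2, 0.4]
finger_gap: 0.0456
28.0833 [ 0.5126 -0.3363  0.1987] [179.976   -0.0709 -79.3893] F [ 0.2339 -0.2189  0.4484] gap 0.045647331786561225 board [-0.0932 -0.327 ]
```

View pics/side14.png

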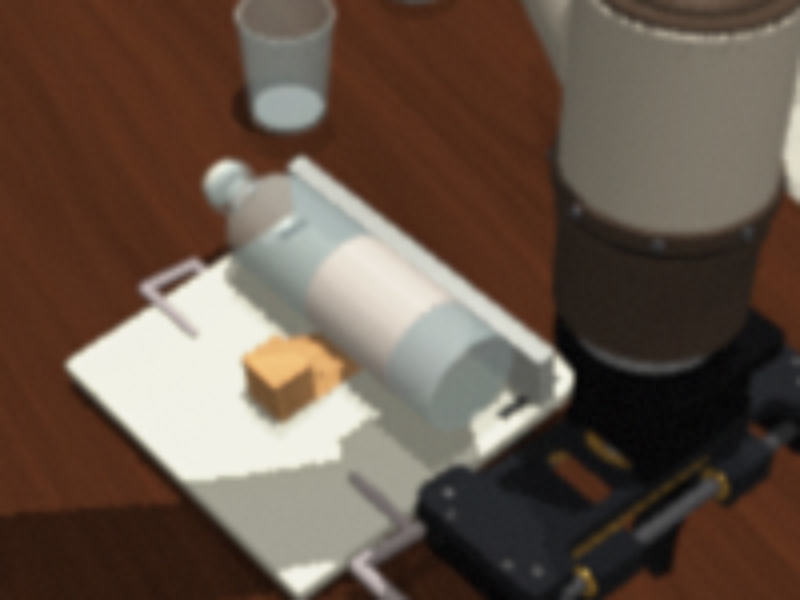

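View pics/top14.png

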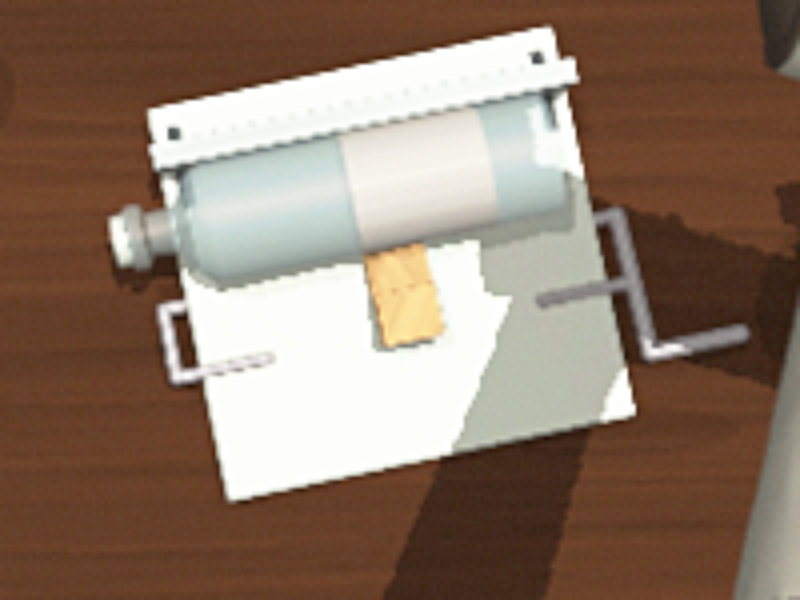

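```bash
python3 -m handwheel '[0,0,0,0,0,0,0,0,0,0,0,0,0,0,0,0,0,0,0,0,0,0,0,0,0,0,0,0,0,0,0,0]'; python3 -c "
from h import *
p,d=read_camera('top');q=np.load('top14.npy')
print(np.abs(p.astype(int)-q)[150:280,220:345].max(2).mean())
print('peg',w2b(ray('top',375,235.5,.036)))
# hidden vs visible lengths: block rear edge -> wedge origin
r=(ray('top',200+383/4,150+346/4,.065)+ray('top',200+442/4,150+337/4,.065))/2;print('wedge rear top',w2b(r))
q0=np.load('top0p.npy')
for n in('block','beaker'):
  s=np.s_[225:272,415:445] if n=='block' else np.s_[140:185,150:195]
  print(n,np.abs(p[s].astype(int)-q0[s]).mean())
st()"
```

```text
time: 28.85
tcp_pos: [0.5124, -0.3321, 0.1992]
eef_rot: [-180.0, 0.0, -79.2]
ft_force: [-0.6, -0.7, 0.0]
finger_gap: 0.0457
2.7108923076923075
peg [-0.0952 -0.1704]
wedge rear top [-0.0622 -0.0009]
block 104.93451536643026
beaker 2.2329218106995885
28.9 [ 0.5124 -0.3321  0.1992] [-179.9982    0.0026  -79.1663] F [-0.1973  0.1743  1.0905] gap 0.04599779176635667 board [-0.0927 -0.3228]
```

```bash
python3 -c "
from h import *
print(job_done()); st()"
```

```text
the job is handed in; nothing more can be done
None
the job is handed in; nothing more can be done
```

The job is handed in at about 29 s of the 72 s. No verdict came back, so what follows rests on my own measurements.

**What I did**
- I set the wooden wedge on the board and slid it thin edge first under the middle of the bottle. The bottle moved about 4 mm and met the rail.
- I pressed it snug twice and then released the wedge. The push measured at the wrist was about 9 N the first time and about 11 N the second. That second push is slightly over the 7–10 N guide. The second push was there because the contact force itself cannot be measured: allowing for wedge friction, I estimate it at 5–10 N. That is above the 4.5 N needed and below the 15 N limit.
- I gripped the lever peg, swung it along its arc until it met its end stop, released it and backed away.

**Last checks**
- **Stop:** the peg is 86 mm down the slope from the hinge, so the stop is folded right down.
- **Bottle and wedge:** the bottle lies against the rail with the wedge under its middle, about 1 mm off centre. Two pictures about 0.8 s apart showed nothing moving.
- **Beaker:** unchanged from the first picture.
- **Block:** the comparison failed because the arm hid it from the top camera. The gripper stayed well above it throughout.
- **Flask:** I did not check it separately. No move went near it.

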